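# Set the air blower timer to four

## Task

Set the yellow timer dial, which runs the table's air blower, to 4: turn it clockwise, counting the clicks from where its pointer stands now, and let go. Each click is one mark, counted from the red dot, which is 0. Leave the blue dial on the other box, which runs the dust extractor, as it is.

Things in the scene. Friction and masses are not known exactly. Their poses are not given: they have to be found in the camera images.
- yellow_dial (a joint): angle of the yellow dial (rad), growing clockwise seen from above; 0 with its pointer at the red dot, an end stop. It clicks to rest every 0.449 rad (14 clicks a turn): mark n is at n x 0.449, so mark 4 at 1.795; mark 8 is the other stop. It starts on mark 1, 2 or 3. Getting over a click takes about 0.13 N m; let go between two marks, it snaps to the nearer one.
- yellow_timer: grey cast box, 104 x 104 mm, 48 mm high, fixed, that carries the yellow dial. Origin: centre of its underside, on the dial's upright axis; z up, -x is its front, turned up to 0.4 rad from facing the robot. On top a black disc, 84 mm across, bears a red dot (mark 0, towards the box's +y) and clockwise from it white lines, marks 1 to 8, those of 4 and 8 longer.
- yellow_grip (a point): point on the yellow dial's upright axis, half-way up its bar grip, 75 mm above the table. The bar is 48 mm long, 14 mm wide, its top 14 mm above this point; below it a round skirt, 52 mm across, its top 18 mm below this point. x runs level along the bar to the pointer end (white line along the top and down the end), y across the bar, z up; turns with the dial.
- blue_pointer (a point): pointer end of the blue dial, which must stay at its mark, at the top of its bar: 24 mm from its upright axis, 88 mm above the table. Its x axis points outward from that axis. It is on another timer box; box and dial are the same as the yellow ones but for the colour.
Not all that is in view belongs to the job. Leave any pink or purple look-alike of the yellow_timer alone.

How it is judged:
By the outcome, as a careful person would: the job done as asked, in the order asked, and still so for the second after the job is handed in, with the robot touching nothing.
It also fails if it takes over 32 s, if anything falls off the work surface, if the arm or the gripper's body presses on something with over 40 N, if the wrist force passes 120 N, or if a joint passes its speed limit or range.

## Robot

A 6-joint arm with a two-finger parallel gripper is mounted at the origin on the work surface; the furniture and walls round the work are solid. World frame = base frame: x ahead of the robot, y to its left, z up, the work surface at z = 0. Lengths are in m, angles in degrees, forces in N, time in s.
With the tool pointing down it reaches from about 0.35 to 0.875 m from the base axis. Payload 4.2 kg.
Tool frame: the origin (TCP) lies on the centre line of the jaws, within the pads' length; the fingertips stand 25 mm ahead of it and the grasp point (between the pads) lies 6 mm ahead of it; z points along the fingers, y is the line along which they close (so a half turn about z gives the same grasp; the last joint's range is limited). The gripper opens to 87 mm and grips with 3 to 60 N. Pads are 19 mm wide; open, the fingers measure 117 mm over their backs; the gripper's body (75 mm by 190 mm) begins 51 mm behind the grasp point.
Start: joints at [80.764, 22.042, 0.453, 0, -68.411, -14.817], TCP at [0.255, 0.571, 0.248] pointing down, gripper open.
Joint ranges: [-179.83, 179.83], [-69.29, 118.12], [-61.27, 80.66], [-181.25, 117.63], [-171.15, -9.14], [-177.46, 177.46]. Speed limits (degrees/s): [159.86, 159.86, 180, 180, 180, 180].

## Interface

Orientations are given as a 3x3 rotation matrix whose columns are the frame's x, y, z axes.
In Python, from station import r gives the robot as it stands.
- The arm moves only by the tool move_arm, never from a script. Its argument "series" is a list of rows, each an object with "grip": the opening, from 0 (shut) to 1 (fully open); "xyz": the shift along the tool's x, y, z in mm, a list of three; "angular": the turn, a rotation vector about the tool's x, y, z in rad, a list of three. A call has 1 to 10 rows; each row is the pose to reach, as a shift and turn from the pose commanded when the call began, along the tool's axes at that moment; what a row does not reach only later rows make up. A row lasts 1/10 s, in which the tool goes at most 50 mm and 8.59 degrees, less where a joint would pass 70% of its speed; a pose out of reach is approached as far as the arm can. A call with a gripper value outside its range is refused whole. The fingers move at their own pace and stop on an object; the grip force is fixed at half the most. Time passes only in rows, so rows that repeat a pose let the fingers close. It gives the time, the measured TCP pose, the force, the opening and the grip force at its end, in the units of the state.
- r.sense(): the state, without advancing time (a new reading comes with each control period).
- r.capture(name): name is "side" or "top" or "wrist"; returns a dict with "img" (384x512x3 uint8, red, green, blue), "camera_matrix" (3x3 intrinsics, pixels), "rvec" (rotation vector, rad) and "tvec" (3), from world to camera coordinates, as OpenCV has them; the wrist camera has in their place "hand_eye" (4x4, takes a point from camera to tool coordinates, whose origin is the TCP and whose axes are the flange's). Camera axes: x right, y down, z forward; pixel columns grow to the right and rows downward; lengths in m; the calibration is good to about 2 mm. A picture is of the moment at which its call begins: read the wrist's pose just before it. There is no depth.
- r.finish_job(): hands the job in; it is judged then, once.
The state is a dict: "time_s": time; "joints": joint angles; "joint_velocities": joint speeds; "effort": joint torques, N m; "tcp_pos": TCP position; "ee_rot": TCP orientation; "wrist_force": force on the tool from outside, world axes, zero at the start; "moment": the same for the moment, N m; "gripper_width": opening from 0.0 (shut) to 1.0 (fully open); "gripper_force": force on a finger pad.
Only numpy, scipy, OpenCV 4.12 (cv2) and the standard library are available. Lean on these libraries where they do the work, as an engineer would, in place of code of your own. Each camera call takes 0.05 s, during which the arm holds its last target. There are 200 camera calls.

## Working session

There is one attempt and no reset: what is moved stays moved. The work goes in short steps, Python scripts to look and compute and a tool call to move; the robot and the scene stay as the last step left them, time stands still between calls to the robot, and variables do not carry over. Pictures are saved under pics/ and viewed, at most 10 in all, crops included, and the job is handed in when it is done.

Besides the shell and the picture viewer there is one more tool, called after "Emit:" by a JSON object that holds its "method" and its "body", one argument or row to a line. move_arm: Moves the arm, as the interface text tells. Its arguments: {"type":"object","properties":{"series":{"type":"array"}},"required":["series"]}

```bash
mkdir -p pics; python3 - <<'E'
from station import r
import cv2,numpy as np,pickle
s=r.sense();print(s)
d={}
for n in("top","side","wrist"):
    c=r.capture(n);d[n]=c;cv2.imwrite(f"pics/{n}0.png",c["img"][...,::-1])
    print({k:v for k,v in c.items() if k!="img"})
pickle.dump((s,d),open("c0.pkl","wb"))
a=np.vstack([np.hstack([d["top"]["img"],d["side"]["img"]])])
cv2.imwrite("pics/both0.png",cv2.resize(a,(800,300),interpolation=cv2.INTER_AREA)[...,::-1])
E
```

```text
{'time_s': 0.0, 'joints': array([ 8.07640277e+01,  2.20919416e+01,  3.80800379e-01, -2.76394502e-02,
       -6.84113378e+01, -1.48176463e+01]), 'joint_velocities': array([ 0.06565985, -0.07483745, -0.06908112, -0.00029985,  0.05635892,
       -0.06981635]), 'effort': array([-3.71618062e-04, -3.90667641e+01,  1.87396735e+01,  4.21976522e+00,
        1.08321989e-02, -1.97143290e-04]), 'tcp_pos': array([0.25449857, 0.57024871, 0.24645758]), 'ee_rot': array([[ 9.13091915e-01, -4.07753036e-01, -7.85833600e-04],
       [-4.07753777e-01, -9.13089647e-01, -2.03791405e-03],
       [ 1.13429116e-04,  2.18122946e-03, -9.99997615e-01]]), 'wrist_force': array([-0.50658195,  0.03683922, -0.51690653]), 'moment': array([0.00820369, 0.00129211, 0.017222  ]), 'gripper_force': 0.0, 'gripper_width': 0.9978240172000284}
{'camera_matrix': array([[460.43562733,   0.        , 259.28859096],
       [  0.        , 460.43562733, 197.15823535],
       [  0.        ,   0.        ,   1.        ]]), 'rvec': array([ 2.1084231 , -2.12606942,  0.14806331]), 'tvec': array([0.00866362, 0.48368608, 0.94285255])}
{'camera_matrix': array([[381.70981157,   0.        , 253.91158446],
       [  0.        , 381.70981157, 200.14061919],
       [  0.        ,   0.        ,   1.        ]]), 'rvec': array([ 2.23517046, -0.23152804,  0.13233956]), 'tvec': array([-0.46830737,  0.13068943,  0.92302426])}
{'camera_matrix': array([[291.13830184,   0.        , 255.73060144],
       [  0.        , 291.13830184, 194.11932799],
       [  0.        ,   0.        ,   1.        ]]), 'hand_eye': array([[-5.34390270e-04, -9.65114076e-01, -2.61829209e-01,
         6.99003484e-02],
       [ 9.99999857e-01, -5.17382347e-04, -1.33893421e-04,
         3.01008737e-04],
       [-6.24338527e-06, -2.61829243e-01,  9.65114215e-01,
        -1.36435142e-01],
       [ 0.00000000e+00,  0.00000000e+00,  0.00000000e+00,
         1.00000000e+00]])}
```

View pics/top0.png

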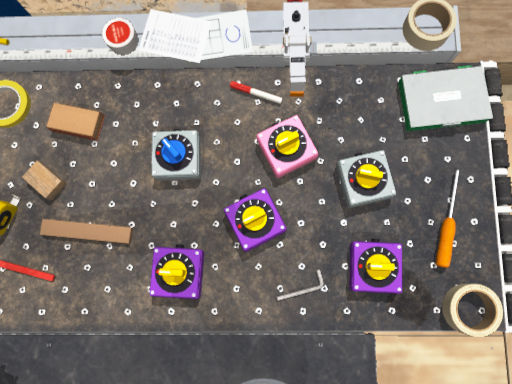

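View pics/side0.png

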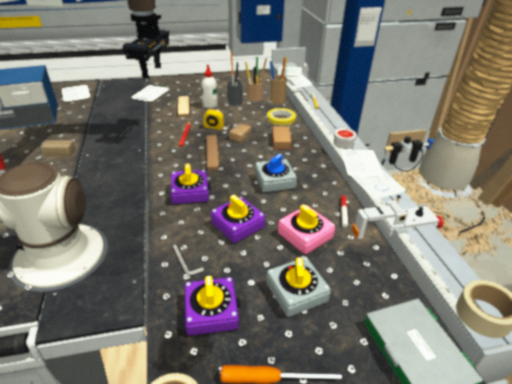

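The top view (robot at the bottom) shows these look-alikes with yellow dials: pink (288,145), and purple (255,217), (175,272) and (380,266). The blue dial on a grey box is at (175,152). The only grey box with a yellow dial is at (368,178), so that is my choice. Next I check it in a close crop and compute its pose.

```bash
cat > h.py <<'E'
import numpy as np,cv2,pickle
def ray(c,uv,z):
    R,_=cv2.Rodrigues(c["rvec"]);K=c["camera_matrix"]
    d=R.T@np.linalg.solve(K,[uv[0],uv[1],1.]);o=-R.T@c["tvec"]
    return o+d*(z-o[2])/d[2]
def proj(c,P):
    return cv2.projectPoints(np.atleast_2d(P).astype(float),c["rvec"],c["tvec"],c["camera_matrix"],None)[0][:,0]
def camw(c,s):  # wrist cam -> world extrinsics
    T=np.eye(4);T[:3,:3]=s["ee_rot"];T[:3,3]=s["tcp_pos"];M=np.linalg.inv(T@c["hand_eye"])
    c["rvec"]=cv2.Rodrigues(M[:3,:3])[0][:,0];c["tvec"]=M[:3,3];return c
E
python3 - <<'E'
from h import *
s,d=pickle.load(open("c0.pkl","rb"))
c=d["top"];im=c["img"]
cr=im[145:215,330:405,::-1];big=cv2.resize(cr,None,fx=8,fy=8,interpolation=cv2.INTER_CUBIC)
cv2.imwrite("pics/crop1.png",big)
hsv=cv2.cvtColor(im,cv2.COLOR_RGB2HSV)
m=cv2.inRange(hsv,(20,120,90),(35,255,255))[150:205,340:400]
v,u=np.nonzero(m);print(u.mean()+340,v.mean()+150,len(u),ray(c,(u.mean()+340,v.mean()+150),.078))
print(ray(c,(175,152),.08))
E
```

```text
368.5240963855422 175.82530120481928 498 [ 0.51950026 -0.22172969  0.078     ]
[0.5754088 0.1801516 0.08     ]
```

View pics/crop1.png

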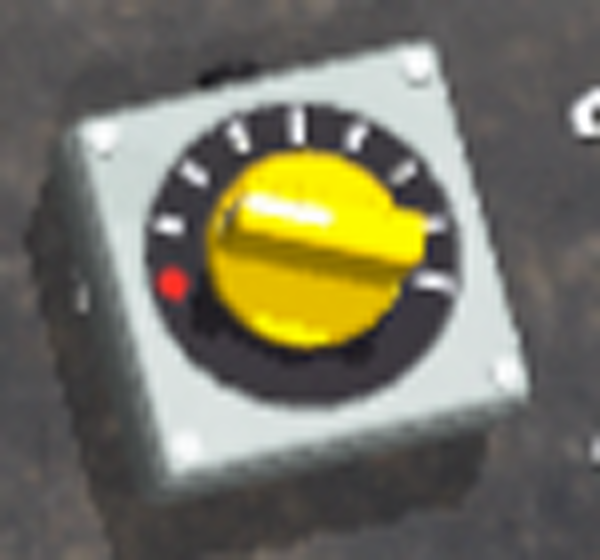

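The crop confirms it: grey box, yellow dial, red dot at crop (173,284). The white line is on the left half of the bar, so the pointer end is around (235,205), near mark 1 at (170,225). Next I work out the pose.

```bash
python3 - <<'E'
from h import *
s,d=pickle.load(open("c0.pkl","rb"));c=d["top"]
P=lambda x,y,z:ray(c,(330+(x+.5)/8-.5,145+(y+.5)/8-.5),z)
k=[P(*q,.049) for q in[(105,135),(418,65),(508,372),(185,447)]]
C=sum(k)/4;print("C",C)
for a,b in[(1,0),(2,3),(3,0),(2,1)]:
    v=k[b]-k[a];print(np.degrees(np.arctan2(v[1],v[0])),np.linalg.norm(v))
v=P(173,284,.049)-C;print("dot",np.degrees(np.arctan2(v[1],v[0])),np.linalg.norm(v))
for a,b in [((425,212),(250,190)),((425,268),(225,232))]:
    v=P(*b,.089)-P(*a,.089);print("bar",np.degrees(np.arctan2(v[1],v[0])))
R=s["ee_rot"];T=np.array([C[0],C[1],.25]);print("to dial, tool mm",R.T@(T-s["tcp_pos"])*1e3)
print("toolx yaw",np.degrees(np.arctan2(R[1,0],R[0,0])))
E
```

```text
C [ 0.52492191 -0.22567268  0.049     ]
102.16886206831512 0.08585311906115645
102.60861418267666 0.0874436092233766
11.914558041108066 0.08658043208984605
12.971560965973566 0.08591687691303385
dot 102.6647212958804 0.035658824341229266
bar 81.81271022649298
bar 78.69697733818832
to dial, tool mm [571.46172878 616.48936808  -2.13290436]
toolx yaw -24.063808652400144
```

Emit:
{"method": "move_arm", "body": {
  "series": [
    {"grip":1,"xyz":[571,616,45],"angular":[0,0,1.382]},
    {"grip":1,"xyz":[571,616,45],"angular":[0,0,1.382]},
    {"grip":1,"xyz":[571,616,45],"angular":[0,0,1.382]},
    {"grip":1,"xyz":[571,616,45],"angular":[0,0,1.382]},
    {"grip":1,"xyz":[571,616,45],"angular":[0,0,1.382]},
    {"grip":1,"xyz":[571,616,45],"angular":[0,0,1.382]},
    {"grip":1,"xyz":[571,616,45],"angular":[0,0,1.382]},
    {"grip":1,"xyz":[571,616,45],"angular":[0,0,1.382]},
    {"grip":1,"xyz":[571,616,45],"angular":[0,0,1.382]},
    {"grip":1,"xyz":[571,616,45],"angular":[0,0,1.382]}
  ]
}}

```text
time_s: 1.15
tcp_pos: [0.4154, 0.096, 0.2209]
ee_rot: [[-0.231, -0.973, 0.001], [-0.973, 0.231, 0.0], [-0.0, -0.0, -1.0]]
wrist_force: [1.0, -1.0, -0.2]
gripper_width: 1.001
gripper_force: 0.0
```

Emit:
{"method": "move_arm", "body": {
  "series": [
    {"grip":1,"xyz":[288,-181,20],"angular":[0,0,0]},
    {"grip":1,"xyz":[288,-181,20],"angular":[0,0,0]},
    {"grip":1,"xyz":[288,-181,20],"angular":[0,0,0]},
    {"grip":1,"xyz":[288,-181,20],"angular":[0,0,0]},
    {"grip":1,"xyz":[288,-181,20],"angular":[0,0,0]},
    {"grip":1,"xyz":[288,-181,20],"angular":[0,0,0]},
    {"grip":1,"xyz":[288,-181,20],"angular":[0,0,0]},
    {"grip":1,"xyz":[288,-181,20],"angular":[0,0,0]},
    {"grip":1,"xyz":[288,-181,20],"angular":[0,0,0]},
    {"grip":1,"xyz":[288,-181,20],"angular":[0,0,0]}
  ]
}}

```text
time_s: 2.15
tcp_pos: [0.5252, -0.2232, 0.2006]
ee_rot: [[-0.229, -0.974, -0.001], [-0.974, 0.229, 0.0], [-0.0, 0.001, -1.0]]
wrist_force: [-0.5, -0.2, 0.6]
gripper_width: 1.001
gripper_force: 0.0
```

```bash
python3 - <<'E'
from h import *
from station import r
s=r.sense();c=camw(r.capture("wrist"),s);pickle.dump((s,c),open("c1.pkl","wb"))
print(s["joints"],s["tcp_pos"],s["ee_rot"])
ct=proj(c,[[.525,-.2257,.089]])[0];print(ct)
u,v=np.clip(ct.astype(int),100,[412,284]);print(u,v)
cr=c["img"][v-100:v+100,u-100:u+100,::-1]
cv2.imwrite("pics/w1.png",cv2.resize(cr,None,fx=3,fy=3,interpolation=cv2.INTER_CUBIC))
E
```

```text
[-6.76781181e+00  1.89887269e+01 -1.12838949e+01 -1.60596909e-02
 -5.97680484e+01 -6.43578211e+00] [ 0.52522649 -0.2231829   0.20062331] [[-2.28549472e-01 -9.73532065e-01 -6.76327991e-04]
 [-9.73532287e-01  2.28549299e-01  3.24134024e-04]
 [-1.60980578e-04  7.32507795e-04 -9.99999719e-01]]
[253.51420249 195.91621713]
253 195
```

View pics/w1.png

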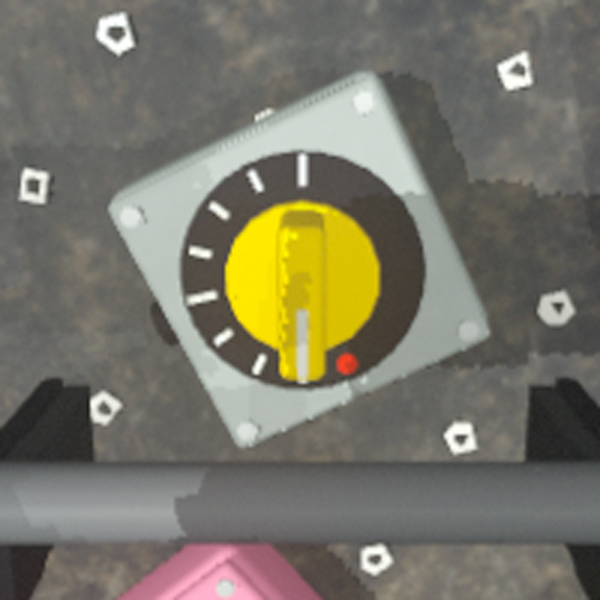

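The close view shows the pointer (302,380) on mark 1, next to the red dot (347,363), with the longer mark 4 at (200,297). So it needs 3 clicks, or 1.346 rad clockwise.

```bash
python3 - <<'E'
from h import *
s,c=pickle.load(open("c1.pkl","rb"))
P=lambda x,y,z:ray(c,(153+(x+.5)/3-.5,95+(y+.5)/3-.5),z)
R=s["ee_rot"];t=s["tcp_pos"]
tl=lambda p:np.round(R.T@(p-t)*1e3,1)
print("box",tl(sum(P(*q,.049) for q in[(132,216),(364,101),(469,330),(247,433)])/4))
print("disc",tl(P(303,270,.05)),"skirt",tl(P(303,277,.057)))
a,b=P(302,212,.089),P(302.5,345,.089);print("bar back top",tl(P(302,225,.089)),"line",tl(P(303,310,.089)),tl(P(303,345,.089)))
E
```

```text
box [  1.7  -0.5 151.6]
disc [  3.5  -0.5 150.6] skirt [  2.8  -0.5 143.6]
bar back top [ 26.   -0.5 111.6] line [  0.6  -0.3 111.6] [-10.3  -0.3 111.6]
```

Emit:
{"method": "move_arm", "body": {
  "series": [
    {"grip":1,"xyz":[2.5,-0.5,40],"angular":[0,0,0]},
    {"grip":1,"xyz":[2.5,-0.5,70],"angular":[0,0,0]},
    {"grip":1,"xyz":[2.5,-0.5,95],"angular":[0,0,0]},
    {"grip":1,"xyz":[2.5,-0.5,108],"angular":[0,0,0]},
    {"grip":1,"xyz":[2.5,-0.5,114],"angular":[0,0,0]},
    {"grip":1,"xyz":[2.5,-0.5,114],"angular":[0,0,0]},
    {"grip":0.5,"xyz":[2.5,-0.5,114],"angular":[0,0,0]},
    {"grip":0.3,"xyz":[2.5,-0.5,114],"angular":[0,0,0]},
    {"grip":0.3,"xyz":[2.5,-0.5,114],"angular":[0,0,0]},
    {"grip":0.3,"xyz":[2.5,-0.5,114],"angular":[0,0,0]}
  ]
}}

```text
time_s: 3.2
tcp_pos: [0.5258, -0.2264, 0.0874]
ee_rot: [[-0.229, -0.973, 0.001], [-0.973, 0.229, -0.0], [-0.0, -0.001, -1.0]]
wrist_force: [-0.5, 0.3, -0.2]
gripper_width: 0.725
gripper_force: 0.0
```

Emit:
{"method": "move_arm", "body": {
  "series": [
    {"grip":0.2,"xyz":[0,0,0],"angular":[0,0,0]},
    {"grip":0.1,"xyz":[0,0,0],"angular":[0,0,0]},
    {"grip":0,"xyz":[0,0,0],"angular":[0,0,0]},
    {"grip":0,"xyz":[0,0,0],"angular":[0,0,0]},
    {"grip":0,"xyz":[0,0,0],"angular":[0,0,0]},
    {"grip":0,"xyz":[0,0,0],"angular":[0,0,0]}
  ]
}}

```text
time_s: 3.8
tcp_pos: [0.5261, -0.2264, 0.0869]
ee_rot: [[-0.229, -0.973, 0.001], [-0.973, 0.229, -0.0], [-0.0, -0.001, -1.0]]
wrist_force: [6.6, -2.8, -4.5]
gripper_width: 0.172
gripper_force: 3.4
```

Emit:
{"method": "move_arm", "body": {
  "series": [
    {"grip":0,"xyz":[0,0,0],"angular":[0,0,0]},
    {"grip":0,"xyz":[0,0,0],"angular":[0,0,0]},
    {"grip":0,"xyz":[0,0,0],"angular":[0,0,0]},
    {"grip":0,"xyz":[0,0,0],"angular":[0,0,0]}
  ]
}}

```text
time_s: 4.2
tcp_pos: [0.5266, -0.2265, 0.0869]
ee_rot: [[-0.229, -0.973, 0.002], [-0.973, 0.229, -0.001], [-0.0, -0.002, -1.0]]
wrist_force: [3.9, -2.0, -3.7]
gripper_width: 0.156
gripper_force: 30.0
```

Emit:
{"method": "move_arm", "body": {
  "series": [
    {"grip":0,"xyz":[0,0,0],"angular":[0,0,0.07]},
    {"grip":0,"xyz":[0,0,0],"angular":[0,0,0.14]},
    {"grip":0,"xyz":[0,0,0],"angular":[0,0,0.21]},
    {"grip":0,"xyz":[0,0,0],"angular":[0,0,0.28]},
    {"grip":0,"xyz":[0,0,0],"angular":[0,0,0.35]},
    {"grip":0,"xyz":[0,0,0],"angular":[0,0,0.42]},
    {"grip":0,"xyz":[0,0,0],"angular":[0,0,0.45]},
    {"grip":0,"xyz":[0,0,0],"angular":[0,0,0.45]}
  ]
}}

```text
time_s: 5.0
tcp_pos: [0.5261, -0.2263, 0.0869]
ee_rot: [[-0.629, -0.777, 0.001], [-0.777, 0.629, -0.0], [-0.001, -0.001, -1.0]]
wrist_force: [3.8, -0.9, -2.2]
gripper_width: 0.159
gripper_force: 30.0
```

Emit:
{"method": "move_arm", "body": {
  "series": [
    {"grip":0,"xyz":[0,0,0],"angular":[0,0,0.1]},
    {"grip":0,"xyz":[0,0,0],"angular":[0,0,0.2]},
    {"grip":0,"xyz":[0,0,0],"angular":[0,0,0.3]},
    {"grip":0,"xyz":[0,0,0],"angular":[0,0,0.4]},
    {"grip":0,"xyz":[0,0,0],"angular":[0,0,0.5]},
    {"grip":0,"xyz":[0,0,0],"angular":[0,0,0.6]},
    {"grip":0,"xyz":[0,0,0],"angular":[0,0,0.7]},
    {"grip":0,"xyz":[0,0,0],"angular":[0,0,0.8]},
    {"grip":0,"xyz":[0,0,0],"angular":[0,0,0.897]},
    {"grip":0,"xyz":[0,0,0],"angular":[0,0,0.897]}
  ]
}}

```text
time_s: 6.0
tcp_pos: [0.5256, -0.2253, 0.0869]
ee_rot: [[-1.0, 0.007, -0.0], [0.007, 1.0, 0.001], [0.0, 0.001, -1.0]]
wrist_force: [2.6, 4.3, 0.2]
gripper_width: 0.155
gripper_force: 30.0
```

Emit:
{"method": "move_arm", "body": {
  "series": [
    {"grip":0,"xyz":[0,0,0],"angular":[0,0,0]},
    {"grip":0,"xyz":[0,0,0],"angular":[0,0,0]}
  ]
}}

```text
time_s: 6.2
tcp_pos: [0.5256, -0.2253, 0.0869]
ee_rot: [[-1.0, 0.005, -0.0], [0.005, 1.0, 0.001], [0.0, 0.001, -1.0]]
wrist_force: [2.5, 3.9, 1.0]
gripper_width: 0.158
gripper_force: 30.0
```

```bash
python3 - <<'E'
from station import r
import cv2,numpy as np
s=r.sense();R=s["ee_rot"];print(s["joints"],np.degrees(np.arctan2(R[1,0],R[0,0])),s["moment"],s["gripper_force"])
i=r.capture("wrist")["img"][...,::-1]
cv2.imwrite("pics/w2.png",i)
E
```

```text
[ -7.00973954  26.37832017 -18.59253877  -0.1043074  -45.04212422
 -83.18668277] 179.72986982506225 [ 1.53174146 -0.91862354 -0.00465056] 30.000066398642957
```

View pics/w2.png

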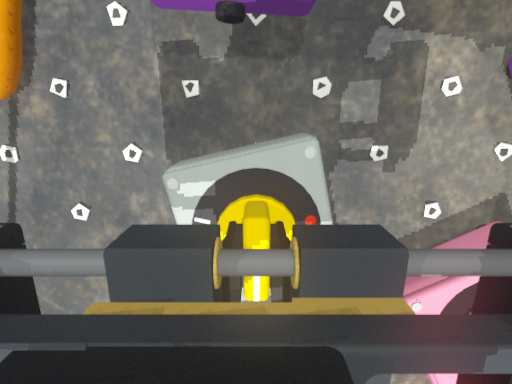

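The bar is still held. The gripper has turned 77° and the moment about the axis is near zero, so the dial sits in its click. I release it and lift off.

Emit:
{"method": "move_arm", "body": {
  "series": [
    {"grip":0.4,"xyz":[0,0,0],"angular":[0,0,0]},
    {"grip":0.6,"xyz":[0,0,0],"angular":[0,0,0]},
    {"grip":0.8,"xyz":[0,0,0],"angular":[0,0,0]},
    {"grip":0.8,"xyz":[0,0,0],"angular":[0,0,0]},
    {"grip":0.8,"xyz":[0,0,0],"angular":[0,0,0]},
    {"grip":0.8,"xyz":[0,0,-25],"angular":[0,0,0]},
    {"grip":0.8,"xyz":[0,0,-55],"angular":[0,0,0]},
    {"grip":0.8,"xyz":[0,0,-90],"angular":[0,0,0]},
    {"grip":0.8,"xyz":[0,0,-115],"angular":[0,0,0]},
    {"grip":0.8,"xyz":[0,0,-115],"angular":[0,0,0]}
  ]
}}

```text
time_s: 7.25
tcp_pos: [0.5276, -0.2271, 0.2063]
ee_rot: [[-1.0, 0.006, 0.008], [0.006, 1.0, -0.002], [-0.008, -0.002, -1.0]]
wrist_force: [1.2, -0.2, 0.7]
gripper_width: 0.796
gripper_force: 0.0
```

```bash
python3 - <<'E'
from station import r
import cv2,numpy as np
a=r.capture("wrist")["img"][95:295,153:353]
cv2.imwrite("pics/w3.png",cv2.resize(a,None,fx=3,fy=3,interpolation=cv2.INTER_CUBIC)[...,::-1])
E
```

```text
(no output)
```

View pics/w3.png

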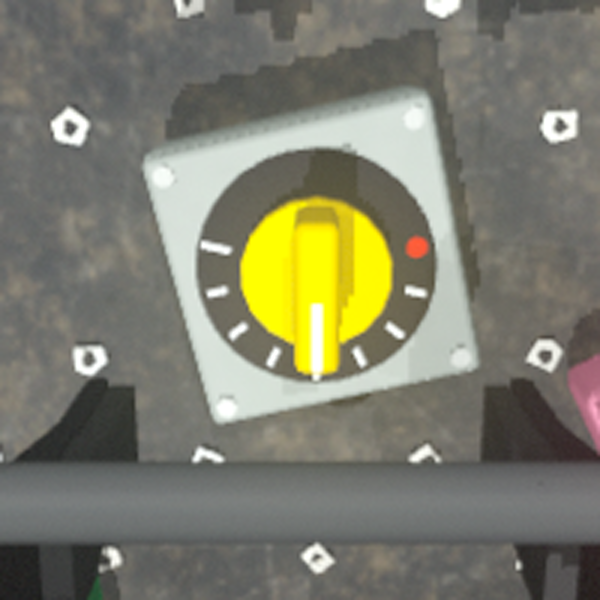

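The pointer (317,375) now covers mark 4. Marks 1, 2 and 3 lie between it and the red dot at (417,247), and marks 5 to 8 are on the other side. The arm is clear, so I hand in.

```bash
python3 -c "
from station import r
print(r.finish_job())"
```

```text
the job is handed in; nothing more can be done
None
```

The yellow dial, which started on mark 1, is now on mark 4 after three clicks clockwise; it is released with the arm clear, the blue dial was not touched, and the job is handed in.

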